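# Latch the nib grinder's lid, refit its dial knob and hold the pulse

## Task

The nib grinder has just been washed and its dial knob is still on the rubber drying mat. First lock the lid by swinging the turn latch all the way over it; then turn the knob so that its pointer matches the flat of the D-shaft, push it fully home on the shaft without forcing it, and press the dial all the way in, which runs the pulse. Finish while still holding the knob with the dial pressed in; leave the lid in its seat and the other things on the counter where they are.

Things in the scene. Friction and masses are not known exactly. Their poses are not given: they have to be found in the camera images.
- grinder: Electric nib grinder, a low steel box 200 x 150 mm, deck 72 mm above the counter; fixed. Origin under its middle on the counter; x points from its front (black panel with the shaft) to its back (round bowl with clear lid), y to its left, z up. From the origin: bowl axis at (30, 0) mm, shaft axis at (-66, -36) mm, latch pivot at (-40, 47) mm.
- lid: Loose clear round lid, 121 mm across and 5 mm thick, with a black pull 24 mm wide that rises 20 mm above its underside; already in its seat on the grinder, underside level with the deck (z = 0.072). A fixed lip overhangs its far edge. Origin: centre of its underside.
- latch (a joint): Turn latch on the grinder's deck, vertical hinge: 0 = swung aside, 1.571 = fully over the lid (end stop). Grows anticlockwise seen from above; stays where it is left, 0.04 N m of friction. Flat steel arm 50 mm long and 15 mm wide, its top 83 mm above the counter; on it stands a black upright thumb fin.
- latch_pivot (a point): The latch's hinge axis, at the arm's underside, 79 mm above the counter. Its x points along the arm to the fin.
- latch_fin (a point): Middle of the latch's thumb fin, 36 mm from the hinge axis. The fin is 8 mm thick, 20 mm long (along the arm) and rises from the arm's top (83 mm above the counter) to 105 mm. x along the arm, away from the pivot.
- shaft_tip (a point): Centre of the top of the bare vertical D-shaft on the deck: 14 mm diameter, one flat 2.5 mm from the axis (9.5 mm across), small (0.8 mm) chamfer at the tip; the tip is 24 mm above the deck (96 mm above the counter). x points from the axis out through the flat, z up. The shaft also turns stiffly (0.12 N m) within 0.6 rad either way.
- pulse (a joint): How far the sprung shaft is pressed down: 0 = up, 0.006 m = stop. Starts to yield at 4 N, fully down takes 8 N; springs back.
- knob: Loose steel dial knob, about 170 g, upright on the black rubber mat (180 x 82 x 4 mm). Round skirt 43 mm wide at the foot, 36 at its top, 18 mm high; on it a grip bar 14 mm thick (along y), x = -18 to +27 mm, top 37.5 mm above the foot; its +x end tapers to a pointer with a dark line on top. Origin: centre of the foot; z up.
- knob_grip (a point): Middle of the knob's grip bar, on the knob's axis, 28 mm above its foot; fingers close along its y.
- knob_bore (a point): Blind end of the knob's D-bore, on the axis, 15 mm above the foot; it meets the shaft's tip when the knob is home. The bore opens at the foot (mouth chamfered 1.5 mm, its flat 0.4 mm): 15.4 mm diameter, its flat 3.2 mm from the axis on the pointer's (+x) side.
- knob_pointer (a point): Tip of the knob's pointer, 26 mm from the axis along x, 28 mm above the foot.
- nib_mill: Bystander, fixed: old hand mill, a wooden box 140 x 140 mm and 131 mm high with a copper dome and a crank on top, 263 mm high in all, between the mat and the grinder; carry things round its front (robot) side or well above it. Origin on the counter, about 30 mm from the middle of its underside.
- bean_dish0: Bystander: white dish of beans, 68 mm wide, 42 mm high.
- ribbon_spool0: Bystander: ribbon spool lying flat, 69 mm wide, 20 mm high.
- cocoa_tin0: Bystander: round tin, 68 mm wide, 85 mm high.
- cocoa_tin1: Bystander: round tin, 62 mm wide, 75 mm high.
- counter_bell: Bystander: counter bell, 64 mm wide, 47 mm high.
Not all that is in view belongs to the job. Of the things that look like the knob, the larger one is meant.

How it is judged:
By the outcome, as a careful person would: the job done as asked, in the order asked, and still so for the second after the job is handed in, while the arm keeps its last pose, push and grip.
It also fails if it takes over 64 s, if anything falls off the work surface, if the arm or the gripper's body presses on something with over 40 N, if the wrist force passes 120 N, or if a joint passes its speed limit or range.

## Robot

A 6-joint arm with a two-finger parallel gripper is mounted at the origin on a cart in front of the work surface, level with it; the furniture and walls round the work are solid. World frame = base frame: x ahead of the robot, y to its left, z up, the work surface at z = 0. Lengths are in m, angles in degrees, forces in N, time in s.
With the tool pointing down it reaches from about 0.25 to 0.85 m from the base axis. Payload 12.5 kg.
Tool frame: the origin (TCP) lies midway between the tips of the shut fingers; the grasp point (between the pads) lies 19 mm behind it (env.grasp_offset is the distance from the TCP to the grasp point, in m); z points along the fingers, y is the line along which they close (so a half turn about z gives the same grasp; the last joint's range is limited). The gripper opens to 93 mm and grips with 3 to 60 N. Pads are 15 mm wide; open, the fingers measure 128 mm over their backs; the gripper's body (75 mm by 188 mm) begins 65 mm behind the grasp point.
Start: joints at [-82.082, 20.094, 94.641, -0, 65.266, -4.847], TCP at [0.122, -0.536, 0.219] pointing down, gripper open.
Joint ranges: [-157.81, 157.81], [-45, 120.19], [0.68, 151.7], [-89.99, 269.99], [4.06, 180], [-164.3, 164.3]. Speed limits (degrees/s): [127.2, 127.2, 159.86, 180, 180, 180].

## Interface

Orientations are given as [roll, pitch, yaw] about the fixed x, y, z axes, in that order (R = Rz(yaw) Ry(pitch) Rx(roll)).
In Python, from station import env gives the robot as it stands. The module is installed in compiled form; this text tells all that it offers.
- The arm moves only by the tool drive_tool, never from a script. Its argument "rows" is one flat list of numbers, 7 for each row, row after row: the opening, from 0 (shut) to 1 (fully open), then the shift along the tool's x, y, z normalised to -1 to 1, where 1 is 250 mm, then the turn, a rotation vector about the tool's x, y, z normalised to -1 to 1, where 1 is 90 degrees. A call has 1 to 12 rows; each row is the pose to reach, as a shift and turn from the pose commanded when the call began, along the tool's axes at that moment; what a row does not reach only later rows make up. A row lasts 1/10 s, in which the tool goes at most 50 mm and 8.59 degrees, less where a joint would pass 70% of its speed; a pose out of reach is approached as far as the arm can. A call with a number of a shift or a turn outside -1 to 1 is refused whole. A call with a gripper value outside its range is refused whole. The fingers move at their own pace and stop on an object; the grip force is fixed at half the most. Time passes only in rows, so rows that repeat a pose let the fingers close. It gives the time, the measured TCP pose, the force, the opening and the grip force at its end, in the units of the state.
- env.read_state(): the state, without advancing time (a new reading comes with each control period).
- env.get_image(name): name is "scene" or "top"; returns the picture (384x512x3 uint8, blue, green, red); there is no depth.
- env.camera_info(name): a dict with "vfov" (degrees; the focal length in pixels is half the picture's height over the tangent of half this angle, whatever the lens; pixels are square), "cx", "cy" (the principal point, pixels), "xyz" and "attitude" of the camera in the world. Camera axes: x right, y up, looking along -z (the intrinsics and any distortion apply to the point x, -y, -z); pixel columns grow to the right and rows downward; lengths in m; the calibration is good to about 2 mm. A picture is of the moment at which its call begins. camera_info takes no time and is no camera call.
- env.sign_off(): hands the job in; it is judged then, once.
The state is a dict: "time_s": time; "joints": joint angles; "joint_vel": joint speeds; "joint_torque": joint torques, N m; "ee_pos": TCP position; "eef_rot": TCP orientation; "force": force on the tool from outside, world axes, zero at the start; "wrist_torque": the same for the moment, N m; "gripper_width": finger opening in m; "finger_force": force on a finger pad.
Only numpy, scipy, OpenCV 4.12 (cv2) and the standard library are available. Lean on these libraries where they do the work, as an engineer would, in place of code of your own. Each camera call takes 0.05 s, during which the arm holds its last target. There are 200 camera calls.

## Working session

There is one attempt and no reset: what is moved stays moved. The work goes in short steps, Python scripts to look and compute and a tool call to move; the robot and the scene stay as the last step left them, time stands still between calls to the robot, and variables do not carry over. Pictures are saved under pics/ and viewed, at most 10 in all, crops included, and the job is handed in when it is done.

Besides the shell and the picture viewer there is one more tool, called after "Call:" by a JSON object that holds its "api" and its "payload". drive_tool: Moves the arm, as the interface text tells. Its arguments: {"type":"object","properties":{"rows":{"type":"array","items":{"type":"number"}}},"required":["rows"]}

```bash
mkdir -p pics
python3 - <<'E'
from station import env
import cv2
for n in("scene","top"):
    im=env.get_image(n); cv2.imwrite(f"pics/{n}0.png",im); print(n,env.camera_info(n))
s=env.read_state(); print(s, env.grasp_offset)
E
```

```text
scene {'vfov': 56.164270584989474, 'cx': 258.39217698716317, 'cy': 196.91286367701716, 'xyz': array([ 0.27245944, -0.55475667,  0.63791237]), 'attitude': array([ 48.96251984,  -0.71132883, -26.73929073])}
top {'vfov': 56.83186740080906, 'cx': 258.1429890729149, 'cy': 187.3651369081849, 'xyz': array([ 0.48529875, -0.01086077,  0.95120095]), 'attitude': array([  4.51990111,   0.71788916, -89.85772015])}
{'time_s': 0.1, 'joints': array([-8.20826199e+01,  2.01207863e+01,  9.46727853e+01, -3.15294103e-04,
        6.52649190e+01, -4.84792301e+00]), 'joint_vel': array([-0.04698619, -0.11547221, -0.15681597,  0.06450283,  0.00971758,
       -0.14729096]), 'joint_torque': array([ 6.35975539e-04, -4.98027849e+01, -2.85704148e+01,  7.00038183e-02,
        2.39024358e-02, -5.52781535e-05]), 'ee_pos': array([ 0.1215019 , -0.53610003,  0.218163  ]), 'eef_rot': array([-1.79941694e+02, -4.65790810e-03,  1.27654328e+01]), 'force': array([-0.36511693, -0.46774431, -0.44367796]), 'wrist_torque': array([-0.01352567, -0.03461608, -0.01909043]), 'finger_force': 0.0, 'gripper_width': 0.09302601078448619} 0.0188
```

View pics/scene0.png

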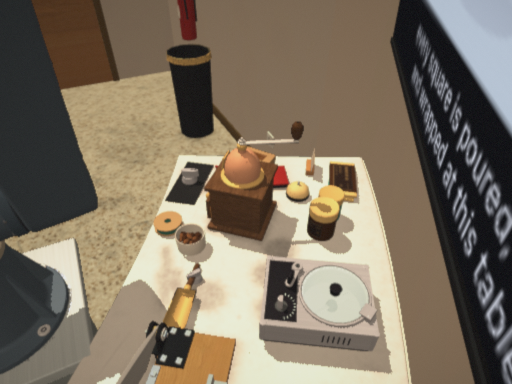

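View pics/top0.png

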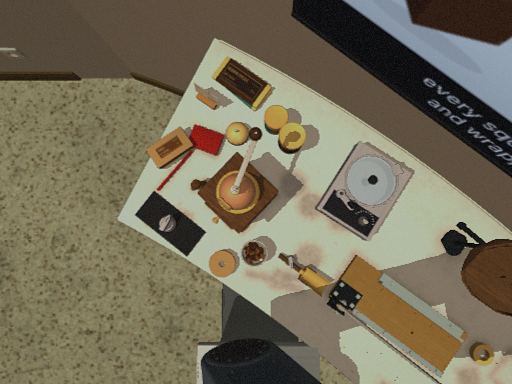

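The scene view shows the grinder at about (320,303) and the mat with the knob at (190,177). In the top view the grinder is at (368,190), the knob on its mat at (167,224), and the mill at (238,190). Next I'll enlarge the details.

Run:
```python
import cv2,numpy as np
t=cv2.imread("pics/top0.png"); s=cv2.imread("pics/scene0.png")
a=cv2.resize(t[190:260,130:210],(400,350),interpolation=cv2.INTER_CUBIC) #x5
b=cv2.resize(t[175:245,315:395],(400,350),interpolation=cv2.INTER_CUBIC)
c=cv2.resize(s[255:305,255:335],(400,250),interpolation=cv2.INTER_CUBIC)
d=cv2.resize(s[155:205,160:240],(400,250),interpolation=cv2.INTER_CUBIC)
cv2.imwrite("pics/crop1.png",np.vstack([np.hstack([a,b]),np.hstack([d,c])]))
```

```text
(no output)
```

View pics/crop1.png

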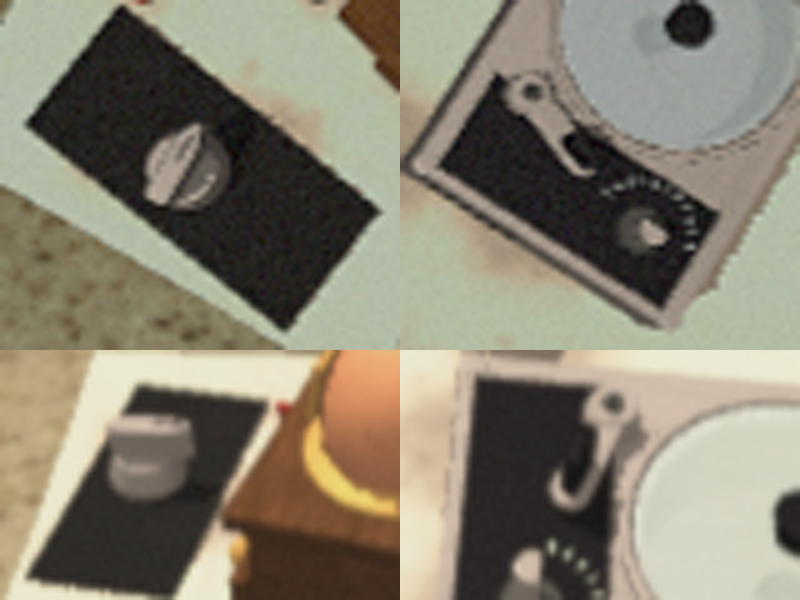

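The knob's pointer is toward the upper right of the top view, near (170,215). The latch pivot is near (341,193), its arm end near (353,209), and the shaft tip near (365,222). I'll check the lens model using the mat's known size.

```bash
cat > h.py <<'E'
import cv2,numpy as np
from scipy.spatial.transform import Rotation as R
from station import env
LENS="pin"
def ray(n,px,lens=None):
    c=env.camera_info(n); f=192/np.tan(np.radians(c["vfov"]/2))
    u=np.atleast_2d(px).astype(float); x=(u-[c["cx"],c["cy"]])/f
    lens=lens or LENS
    if lens=="fish":
        r=np.linalg.norm(x,axis=1,keepdims=True)+1e-12; x=x*np.tan(r)/r
    d=np.c_[x[:,0],-x[:,1],-np.ones(len(x))]
    return np.array(c["xyz"]),R.from_euler("xyz",c["attitude"],degrees=True).apply(d)
def onz(n,px,z,lens=None):
    o,d=ray(n,px,lens); return o+d*((z-o[2])/d[:,2:3])
def tri(p1,p2,lens=None):
    o1,d1=ray("top",p1,lens);o2,d2=ray("scene",p2,lens);d1=d1[0]/np.linalg.norm(d1);d2=d2[0]/np.linalg.norm(d2)
    t=np.linalg.lstsq(np.c_[d1,-d2],o2-o1,rcond=None)[0]
    a,b=o1+t[0]*d1,o2+t[1]*d2
    return (a+b)/2,np.linalg.norm(a-b)
E
python3 - <<'E'
from h import *
t=cv2.imread("pics/top0.png"); s=cv2.imread("pics/scene0.png")
def quad(im,roi,thr=75,dil=9):
    x0,y0,x1,y1=roi; g=cv2.cvtColor(im,cv2.COLOR_BGR2GRAY)[y0:y1,x0:x1]
    m=cv2.morphologyEx((g<thr).astype(np.uint8),cv2.MORPH_OPEN,np.ones((3,3)))
    c=max(cv2.findContours(m,0,2)[0],key=cv2.contourArea)
    h=cv2.convexHull(c)
    e=0.02*cv2.arcLength(h,True); q=cv2.approxPolyDP(h,e,True)[:,0]+[x0,y0]
    return q,cv2.contourArea(h)
for n,im,roi in(("top",t,(128,185,212,262)),("scene",s,(160,155,210,205))):
    q,a=quad(im,roi); print(n,q.tolist(),a)
    for l in("pin","fish"):
        p=onz(n,q,0.004,l); print(l,np.round(p[:,:2],4).tolist(),np.round(np.linalg.norm(p-np.roll(p,-1,0),axis=1),4))
# lid pull and lid ellipse
for n,im,roi in(("top",t,(345,150,402,210)),("scene",s,(297,258,372,328))):
    x0,y0,x1,y1=roi; g=cv2.cvtColor(im,cv2.COLOR_BGR2GRAY)[y0:y1,x0:x1]
    k,lab,st,ce=cv2.connectedComponentsWithStats((g<60).astype(np.uint8))
    for i in range(1,k):
        if st[i,4]>40: print(n,"dark",ce[i]+[x0,y0],st[i])
for l in("pin","fish"):
    print(l,"pivot",onz("top",[341,193.4],.083,l),"shaft",onz("top",[365.4,222],.096,l),"end",onz("top",[353,209],.083,l),"pull",onz("top",[372.5,180],.092,l))
    print(np.round(onz("scene",[255+213/5,255+52/5],.083,l),4), np.round(onz("scene",[255+125/5,255+213/5],.096,l),4))
    print(tri([341,193.4],[297.6,265.4],l), tri([365.4,222],[280,297.6],l))
E
```

```text
top [[153, 192], [204, 231], [188, 254], [136, 215]] 2008.5
pin [[0.5472, 0.2835], [0.4436, 0.1448], [0.3831, 0.1863], [0.4856, 0.3275]] [0.1731 0.0734 0.1745 0.0758]
fish [[0.5469, 0.2921], [0.4421, 0.1466], [0.3786, 0.191], [0.4823, 0.3417]] [0.1792 0.0775 0.183  0.0814]
scene [[209, 165], [194, 203], [167, 199], [187, 163]] 1061.0
pin [[0.54, 0.2858], [0.4443, 0.1443], [0.3853, 0.1906], [0.4844, 0.3239]] [0.1708 0.075  0.1661 0.0674]
fish [[0.5393, 0.2877], [0.4425, 0.1448], [0.3805, 0.1928], [0.4821, 0.3282]] [0.1726 0.0784 0.1693 0.07  ]
top dark [372.39655172 179.36206897] [23 25  9  9 58]
top dark [354.59770115 205.51724138] [ 3 50 17 10 87]
scene dark [335.10309278 289.31958763] [34 26 10 12 97]
pin pivot [[ 0.53941661 -0.20236369  0.083     ]] shaft [[ 0.47022414 -0.25656352  0.096     ]] end [[ 0.50141958 -0.23089109  0.083     ]] pull [[ 0.57151408 -0.27700628  0.092     ]]
[[ 0.5429 -0.2014  0.083 ]] [[ 0.4725 -0.2561  0.096 ]]
(array([ 0.5404861 , -0.20248258,  0.08537623]), np.float64(0.0027210373339559774)) (array([ 0.47108793, -0.25656315,  0.0974465 ]), np.float64(0.0018601613032402644))
fish pivot [[ 0.53914708 -0.20613069  0.083     ]] shaft [[ 0.46736176 -0.26544891  0.096     ]] end [[ 0.50007485 -0.23681109  0.083     ]] pull [[ 0.57217683 -0.28703216  0.092     ]]
[[ 0.5426 -0.2043  0.083 ]] [[ 0.4707 -0.2615  0.096 ]]
(array([ 0.53997051, -0.20594395,  0.08624183]), np.float64(0.002290108238409091)) (array([ 0.46807907, -0.26415588,  0.10135329]), np.float64(0.0013431300560716028))
```

The pinhole model fits: pivot–shaft comes out at 87.9 mm against 87.0, and pull–shaft at 103.4 against 102.5. Next I'll average frames to get the shaft flat and the knob direction.

Run:
```python
from h import *
T=np.mean([env.get_image("top").astype(float) for _ in range(8)],0).astype(np.float32)
S=np.mean([env.get_image("scene").astype(float) for _ in range(8)],0).astype(np.float32)
np.savez("avg0.npz",T=T,S=S)
def tile(im,cx,cy,k,w=400,h=300):
    o=cv2.warpAffine(im,np.float32([[k,0,w/2-k*cx],[0,k,h/2-k*cy]]),(w,h),flags=cv2.INTER_CUBIC)
    lo,hi=np.percentile(o,1),np.percentile(o,99); return np.clip((o-lo)/(hi-lo)*255,0,255)
cv2.imwrite("pics/z1.png",np.vstack([np.hstack([tile(T,365,222,16),tile(S,280,301,16)]),np.hstack([tile(T,167,224,14),tile(T,350,202,12)])]))
```

```text
[ WARN:0@5.354] global loadsave.cpp:1063 imwrite_ Unsupported depth image for selected encoder is fallbacked to CV_8U.
```

View pics/z1.png

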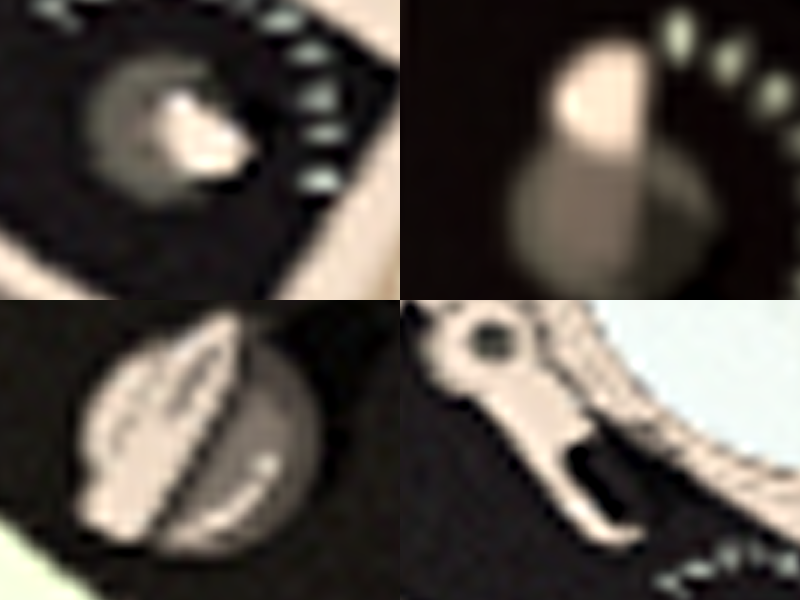

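Tile 1 is the shaft in the top view and tile 2 in the scene view. The bright D has its flat facing up-right in the top view, with the edge from (180,90) to (250,150). In the scene view it faces right, with the edge at x≈645. Tile 3 shows the knob's pointer tip at (236,322) and its back end at (110,530). Tile 4 shows the latch pivot at (490,340) and the arm tip at about (615,535).

Run:
```python
from h import *
Z=np.load("avg0.npz"); 
for n,im,cx,cy in(("top",Z["T"],365,222),("scene",Z["S"],280,299)):
    k=16;g=im.mean(2)
    o=cv2.warpAffine(g,np.float32([[k,0,160-k*cx],[0,k,160-k*cy]]),(320,320),flags=cv2.INTER_LINEAR)
    m=(o>(150 if n=="top" else 175)).astype(np.uint8)
    K,lab,st,ce=cv2.connectedComponentsWithStats(m); i=lab[160-(20 if n=="scene" else 0)-0,160] if lab[160,160]==0 else lab[160,160]
    if i==0: i=1+np.argmax(st[1:,4])
    c=max(cv2.findContours((lab==i).astype(np.uint8),0,1)[0],key=cv2.contourArea)[:,0]
    w=onz(n,(c-160)/k+[cx,cy],.096)[:,:2]*1000
    cen=(onz(n,[(ce[i]-160)/k+[cx,cy]],.096)[0,:2]*1000); d=w-cen
    a=cv2.contourArea(w.astype(np.float32))
    # flat direction = direction of minimal support
    th=np.radians(np.arange(0,360,2)); sup=[(d@[np.cos(t),np.sin(t)]).max() for t in th]
    b=np.argmin(sup); print(n,"cen",cen,"area",a,"flat dir",np.degrees(th[b]),"sup",sup[b],"mom",st[i])
    t=th[b]; print(" axis",cen+1.67*np.array([np.cos(t),np.sin(t)]))
f=lambda X,Y:[167+(X-200)/14,224+(Y-450)/14]
tip=onz("top",f(236,322),.0415)[0]; bk=onz("top",f(110,530),.0415)[0]
v=tip-bk; u=v/np.linalg.norm(v); print("knob len",np.linalg.norm(v),"dir",np.degrees(np.arctan2(v[1],v[0])),"axis",bk+u*.018,tip-u*.027)
g=lambda X,Y:[350+(X-600)/12,202+(Y-450)/12]
P=onz("top",g(492,340),.083)[0];E=onz("top",g(615,530),.083)[0];print("pivot",P,"end",E,np.linalg.norm(E-P),np.degrees(np.arctan2(*(E-P)[1::-1])))
print("pull",onz("top",[372.4,179.4],.09),onz("scene",[335.1,289.3],.085))
```

```text
top cen [ 471.26535151 -255.78753458] area 25.48195717530325 flat dir 92.0 sup 2.6174105056608323 mom [ 143  112   39   65 1240]
 axis [ 471.20706935 -254.1185519 ]
scene cen [ 472.19059966 -256.75311312] area 44.19717683154158 flat dir 320.0 sup 2.8363153477774583 mom [ 125  108   66   71 3360]
 axis [ 473.46989388 -257.82656843]
knob len 0.043963754468736946 dir -30.39009168496125 axis [0.4637419  0.24079821 0.0415    ] [0.46284803 0.24132243 0.0415    ]
pivot [ 0.54080419 -0.2023857   0.083     ] end [ 0.50222027 -0.226659    0.083     ] 0.04558412200265653 -147.82583543612694
pull [[ 0.57317892 -0.27741726  0.09      ]] [[ 0.57473076 -0.27915584  0.085     ]]
```

Run:
```python
from h import *
f=lambda X,Y,cx,cy:[cx+(X-200)/16,cy+(Y-150)/16]
for n,a,b,cx,cy in(("scene",(250,50),(240,158),280,301),("top",(182,92),(250,148),365,222)):
    p=onz(n,[f(*a,cx,cy),f(*b,cx,cy)],.096); v=p[1]-p[0]; print(n,np.linalg.norm(v)*1e3,"edge",np.degrees(np.arctan2(v[1],v[0])),"mid",p.mean(0))
Z=np.load("avg0.npz")
for n,im,cx,cy in(("top",Z["T"],365,222),("scene",Z["S"],280,299)):
    k=16;g=im.mean(2)
    o=cv2.warpAffine(g,np.float32([[k,0,160-k*cx],[0,k,160-k*cy]]),(320,320),flags=cv2.INTER_LINEAR)
    sub=o[70:230,90:250]; mx=np.percentile(sub,98); 
    for fr in(.5,.6,.7):
        m=np.zeros_like(o,np.uint8); m[70:230,90:250]=sub>fr*mx
        K,lab,st,ce=cv2.connectedComponentsWithStats(m); i=1+np.argmax(st[1:,4])
        c=max(cv2.findContours((lab==i).astype(np.uint8),0,1)[0],key=cv2.contourArea)[:,0]
        w=onz(n,(c-160)/k+[cx,cy],.096)[:,:2]*1000
        cen=onz(n,[(ce[i]-160)/k+[cx,cy]],.096)[0,:2]*1000
        mm=cv2.moments(w.astype(np.float32)); print(n,fr,mx,"cen",cen,"area",cv2.contourArea(w.astype(np.float32)),"long axis",np.degrees(.5*np.arctan2(2*mm["mu11"],mm["mu20"]-mm["mu02"])))
from scipy.spatial.transform import Rotation as R
# grinder fit, top + scene mean points
W=np.array([[.5408,-.2024],[.4715,-.2570],[.5735,-.278]]);G=np.array([[-40,47],[-66,-36],[30,0]])/1e3
a=G-G.mean(0);b=W-W.mean(0);y=np.arctan2((a[:,0]*b[:,1]-a[:,1]*b[:,0]).sum(),(a*b).sum());Ry=np.array([[np.cos(y),-np.sin(y)],[np.sin(y),np.cos(y)]])
print("grinder yaw",np.degrees(y),"o",W.mean(0)-Ry@G.mean(0),"res mm",((b-a@Ry.T)*1e3).round(2).tolist())
```

```text
scene 13.61586285120943 edge -124.23739158717844 mid [ 0.4763944  -0.25913344  0.096     ]
top 12.959476755624786 edge -129.87077820233014 mid [ 0.47469304 -0.25808543  0.096     ]
top 0.5 152.20642 cen [ 472.09353661 -254.29674571] area 155.46493018278852 long axis 64.30351210532802
top 0.6 152.20642 cen [ 472.10093741 -255.03447144] area 118.95356722734869 long axis 52.83173800580669
top 0.7 152.20642 cen [ 472.03968915 -255.28471255] area 96.53977666934952 long axis 49.48545971674168
scene 0.5 187.4437 cen [ 471.0620731 -258.5585528] area 167.18120042141527 long axis 51.03941231631397
scene 0.6 187.4437 cen [ 472.10913905 -257.33641501] area 117.34654379426502 long axis 54.062532756419756
scene 0.7 187.4437 cen [ 472.28299776 -257.05891783] area 94.49506425019354 long axis 53.38882821161874
grinder yaw -33.000562390914446 o [ 0.54784915 -0.26267284] res mm [[0.9, -0.93], [-1.39, -0.08], [0.49, 1.01]]
```

The flat's direction is about -36° and the shaft axis is about (0.4734,-0.257). The knob is at (0.463,0.241) with its pointer at -30°. The latch pivot is at (0.540,-0.2025) with the arm at about -145°. The latch comes first, so I'll write a planning helper and check the height of the unlisted board on the path.

```bash
cat >> h.py <<'E'
def rel(*tg):
    s=env.read_state(); R0=R.from_euler("xyz",s["eef_rot"],degrees=True); p0=np.array(s["ee_pos"])
    print("now",p0.round(4),s["eef_rot"].round(1),"F",s["force"].round(1),"w",round(s["gripper_width"],4),"t",s["time_s"])
    for x,y,z,yaw in tg:
        d=R0.inv().apply(np.array([x,y,z])-p0)/.25
        r=(R0.inv()*R.from_euler("xyz",[180,0,yaw],degrees=True)).as_rotvec()/(np.pi/2)
        print(d.round(3).tolist(),r.round(3).tolist())
E
python3 - <<'E'
from h import *
print(tri([347,297],[174,346]),tri([353,257],[236,338]), tri([331,290],[158,330]))
P=np.array([.540,-.2025])
rel((.30,-.36,.30,-20),(.487,-.192,.22,-54))
E
```

```text
(array([ 0.2822785 , -0.22447641,  0.03428926]), np.float64(0.003295445882920132)) (array([ 0.38367586, -0.24788814,  0.01548279]), np.float64(0.011689287048864612)) (array([ 0.28110907, -0.18277727,  0.0247744 ]), np.float64(0.029709499843861304))
now [ 0.1216 -0.5364  0.2187] [180.    0.   12.8] F [-0.7 -0.1  0. ] w 0.0929 t 0.9
[0.852, -0.53, -0.325] [0.0, -0.0, 0.364]
[1.73, -1.02, -0.005] [0.0, -0.0, 0.742]
```

Call:
{"api": "drive_tool", "payload": {"rows": [0,0.85,-0.53,-0.2,0,0,0.36,0,0.85,-0.53,-0.2,0,0,0.36,0,0.85,-0.53,-0.2,0,0,0.36,0,0.85,-0.53,-0.2,0,0,0.36,0,0.85,-0.53,-0.2,0,0,0.36,0,0.85,-0.53,-0.2,0,0,0.36]}}

```text
time_s: 1.5
ee_pos: [0.3017, -0.3579, 0.2698]
eef_rot: [180.0, -0.1, -19.5]
force: [0.0, -0.1, 0.2]
gripper_width: 0.0494
finger_force: 0.0
```

Run:
```python
from h import *
rel((.487,-.192,.16,-54),(.487,-.192,.089,-54))
```

```text
now [ 0.3017 -0.3579  0.2698] [ 1.80e+02 -1.00e-01 -1.95e+01] F [ 0.  -0.1  0.2] w 0.0494 t 1.5
[0.476, -0.873, 0.439] [-0.0, -0.001, 0.383]
[0.476, -0.873, 0.723] [-0.0, -0.001, 0.383]
```

Call:
{"api": "drive_tool", "payload": {"rows": [0,0.476,-0.873,0.4,0,0,0.383,0,0.476,-0.873,0.4,0,0,0.383,0,0.476,-0.873,0.4,0,0,0.383,0,0.476,-0.873,0.4,0,0,0.383,0,0.476,-0.873,0.4,0,0,0.383,0,0.476,-0.873,0.4,0,0,0.383,0,0.476,-0.873,0.4,0,0,0.383,0,0.476,-0.873,0.55,0,0,0.383,0,0.476,-0.873,0.55,0,0,0.383]}}

```text
time_s: 2.4
ee_pos: [0.4829, -0.1939, 0.1283]
eef_rot: [179.8, 0.3, -54.1]
force: [-0.8, 0.0, -0.7]
gripper_width: 0.0003
finger_force: 0.0
```

Run:
```python
from h import *
rel((.487,-.192,.089,-54))
T=env.get_image("top");S=env.get_image("scene")
def tile(im,cx,cy,k,w=400,h=300):
    return cv2.warpAffine(im,np.float32([[k,0,w/2-k*cx],[0,k,h/2-k*cy]]),(w,h),flags=cv2.INTER_CUBIC)
cv2.imwrite("pics/z2.png",np.hstack([tile(T,350,200,6),tile(S,290,270,6)]))
```

```text
now [ 0.4829 -0.1939  0.1283] [179.8   0.3 -54.1] F [-0.8  0.  -0.7] w 0.0003 t 2.4
[0.004, -0.018, 0.157] [0.002, 0.003, -0.001]
```

View pics/z2.png

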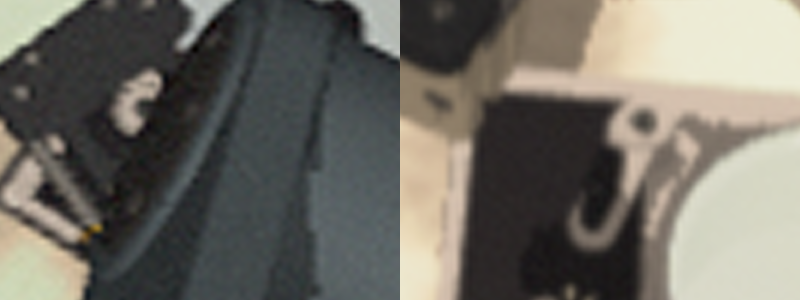

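The top view is blocked by the arm. The scene tile shows the fin clear beside the arm and the finger at upper left, so I'll descend and plan the arc.

Call:
{"api": "drive_tool", "payload": {"rows": [0,0.004,-0.018,0.157,0,0,0,0,0.004,-0.018,0.157,0,0,0,0,0.004,-0.018,0.157,0,0,0]}}

```text
time_s: 2.8
ee_pos: [0.4893, -0.1933, 0.0933]
eef_rot: [-180.0, -0.0, -54.1]
force: [-0.1, -0.1, 0.6]
gripper_width: 0.0004
finger_force: 0.0
```

Run:
```python
from h import *
P=np.array([.540,-.2025])
def w(th,c,r=.036):
    t=np.radians(th); p=P+r*np.array([np.cos(t),np.sin(t)])-c*np.array([-np.sin(t),np.cos(t)]); return (p[0],p[1],.089,th+90)
rel(w(-144,.025),w(-144,.0115),*[w(t,.0115) for t in (-136,-128,-120,-112,-104,-96,-88,-80)])
```

```text
now [ 0.4893 -0.1933  0.0933] [-180.    -0.   -54.1] F [-0.1 -0.1  0.6] w 0.0004 t 2.8
[0.049, 0.001, 0.017] [-0.0, -0.0, -0.001]
[0.103, 0.001, 0.017] [-0.0, -0.0, -0.001]
[0.124, 0.006, 0.017] [-0.0, -0.0, -0.09]
[0.145, 0.008, 0.017] [-0.0, -0.0, -0.179]
[0.166, 0.007, 0.017] [-0.0, -0.0, -0.268]
[0.186, 0.004, 0.017] [-0.0, -0.0, -0.357]
[0.206, -0.003, 0.017] [0.0, -0.0, -0.446]
[0.225, -0.012, 0.017] [0.0, -0.0, -0.535]
[0.243, -0.024, 0.017] [0.0, -0.0, -0.624]
[0.258, -0.039, 0.017] [0.0, -0.0, -0.713]
```

Call:
{"api": "drive_tool", "payload": {"rows": [0,0.049,0,0,0,0,0,0,0.103,0,0,0,0,0,0,0.124,0.006,0,0,0,-0.09,0,0.145,0.008,0,0,0,-0.18,0,0.166,0.007,0,0,0,-0.27,0,0.186,0.004,0,0,0,-0.36,0,0.206,-0.003,0,0,0,-0.445,0,0.225,-0.012,0,0,0,-0.535,0,0.243,-0.024,0,0,0,-0.624,0,0.258,-0.039,0,0,0,-0.713]}}

```text
time_s: 3.8
ee_pos: [0.5356, -0.2407, 0.0937]
eef_rot: [179.9, -0.1, 10.4]
force: [-1.4, -0.2, 0.1]
gripper_width: 0.0005
finger_force: 1.0
```

Run:
```python
from h import *
P=np.array([.540,-.2025])
def w(th,c,r=.036):
    t=np.radians(th); p=P+r*np.array([np.cos(t),np.sin(t)])-c*np.array([-np.sin(t),np.cos(t)]); return (p[0],p[1],.089,th+90)
rel(*[w(t,.0115) for t in (-72,-66,-60,-54,-48,-42)])
S=env.get_image("scene")
cv2.imwrite("pics/z3.png",cv2.resize(S[230:330,230:380],(750,500),interpolation=cv2.INTER_CUBIC))
```

```text
now [ 0.5356 -0.2407  0.0937] [ 1.799e+02 -1.000e-01  1.040e+01] F [-1.4 -0.2  0.1] w 0.0005 t 3.8
[0.018, 0.002, 0.019] [0.001, -0.001, -0.085]
[0.034, 0.004, 0.019] [0.001, -0.001, -0.151]
[0.05, 0.004, 0.019] [0.001, -0.001, -0.218]
[0.065, 0.003, 0.019] [0.001, -0.0, -0.285]
[0.081, -0.0, 0.019] [0.001, -0.0, -0.351]
[0.096, -0.005, 0.019] [0.001, -0.0, -0.418]
```

View pics/z3.png

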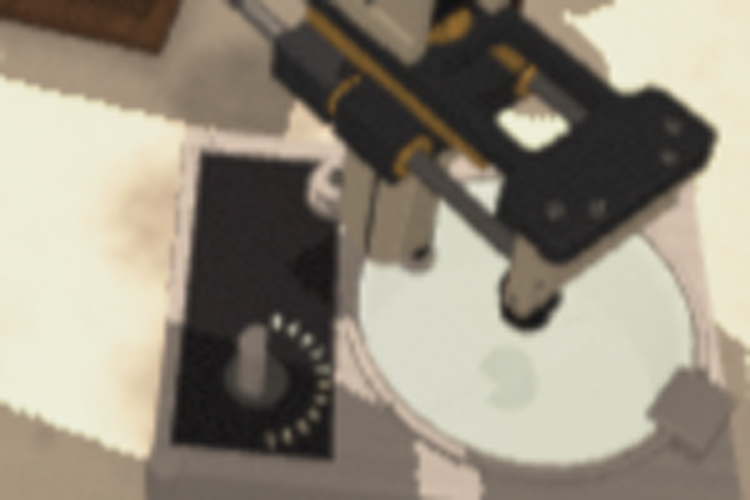

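The fin is moving with the fingers at 1.4 N, and the lid is still in its seat. I'll go on to the stop.

Call:
{"api": "drive_tool", "payload": {"rows": [0,0.018,0.002,0,0,0,-0.085,0,0.034,0.004,0,0,0,-0.15,0,0.05,0.004,0,0,0,-0.218,0,0.065,0.003,0,0,0,-0.285,0,0.065,0.003,0,0,0,-0.285]}}

```text
time_s: 4.35
ee_pos: [0.5449, -0.2418, 0.093]
eef_rot: [-179.8, 0.8, 35.8]
force: [-41.7, -25.8, 16.3]
gripper_width: 0.0006
finger_force: 24.7
```

Run:
```python
from h import *
P=np.array([.540,-.2025])
def w(th,c,r=.036):
    t=np.radians(th); p=P+r*np.array([np.cos(t),np.sin(t)])-c*np.array([-np.sin(t),np.cos(t)]); return (p[0],p[1],.089,th+90)
rel(*[w(t,.0115) for t in (-54,-50,-46,-42,-36)])
```

```text
now [ 0.5449 -0.2418  0.093 ] [-179.8    0.8   35.8] F [-41.7 -25.8  16.3] w 0.0006 t 4.35
[0.031, 0.005, 0.016] [-0.003, 0.009, -0.002]
[0.041, 0.008, 0.015] [-0.003, 0.008, -0.047]
[0.051, 0.01, 0.015] [-0.003, 0.008, -0.091]
[0.062, 0.011, 0.015] [-0.004, 0.008, -0.136]
[0.077, 0.012, 0.015] [-0.004, 0.008, -0.202]
```

The force jumped to about 49 N, so that is the end stop. I'll back off, lift and look.

Call:
{"api": "drive_tool", "payload": {"rows": [0,-0.08,0,0,0,0,0,0,-0.14,0,-0.1,0,0,0,0,-0.14,0,-0.3,0,0,0,0,-0.4,0,-0.5,0,0,0,0,-0.6,0,-0.6,0,0,0,0,-0.8,0,-0.6,0,0,0,0,-0.9,0,-0.6,0,0,0,0,-0.9,0,-0.6,0,0,0]}}

```text
time_s: 5.15
ee_pos: [0.3655, -0.3717, 0.2446]
eef_rot: [179.8, 0.0, 35.3]
force: [0.2, -0.7, 0.4]
gripper_width: 0.0005
finger_force: 0.0
```

Run:
```python
from h import *
rel()
T=np.mean([env.get_image("top").astype(float) for _ in range(3)],0).astype(np.float32);S=np.mean([env.get_image("scene").astype(float) for _ in range(3)],0).astype(np.float32)
def tile(im,cx,cy,k,w=400,h=350):
    return cv2.warpAffine(im,np.float32([[k,0,w/2-k*cx],[0,k,h/2-k*cy]]),(w,h),flags=cv2.INTER_CUBIC)
cv2.imwrite("pics/z4.png",np.hstack([tile(T,360,195,6),tile(S,305,285,6)]).clip(0,255).astype(np.uint8))
```

```text
now [ 0.3655 -0.3717  0.2446] [179.8   0.   35.3] F [ 0.2 -0.7  0.4] w 0.0005 t 5.15
```

View pics/z4.png

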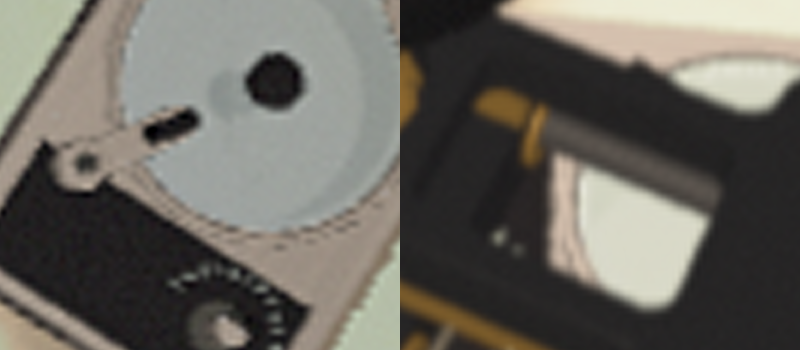

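The latch arm now lies over the lid, from the pivot at (85,162) to the fin at (175,122) in the left tile. I'll check the swing angle with the fin's backprojected position before and after.

Run:
```python
from h import *
T0=np.load("avg0.npz")["T"]
P=onz("top",[350+(492-600)/12,202+(340-450)/12],.083)[0]
P2=onz("top",[360+(85-200)/6,195+(162-175)/6],.083)[0]; print(P,P2)
for nm,px in(("before",[350,204.5]),("after",[355.8,186.2])):
    for z in(.083,.095,.105):
        v=onz("top",px,z)[0]-P; print(nm,z,np.hypot(*v[:2])*1e3,np.degrees(np.arctan2(v[1],v[0])))
T=np.mean([env.get_image("top").astype(float) for _ in range(6)],0).astype(np.float32)
np.savez("avg1.npz",T=T)
def tile(im,cx,cy,k,w=400,h=400):
    return cv2.warpAffine(im,np.float32([[k,0,w/2-k*cx],[0,k,h/2-k*cy]]),(w,h),flags=cv2.INTER_CUBIC).clip(0,255).astype(np.uint8)
cv2.imwrite("pics/z5.png",np.hstack([tile(T0,350,198,12),tile(T,350,190,12)]))
```

```text
[ 0.54080419 -0.2023857   0.083     ] [ 0.5408035  -0.20197948  0.083     ]
before 0.083 35.61368327653486 -143.02520551304028
before 0.095 34.239210036773734 -147.34041628089068
before 0.105 33.25301239051396 -151.1909681331899
after 0.083 39.85927305327618 -65.82832820516894
after 0.095 36.581130368316714 -65.22681045213177
after 0.105 33.85297132357815 -64.63661006966586
```

View pics/z5.png

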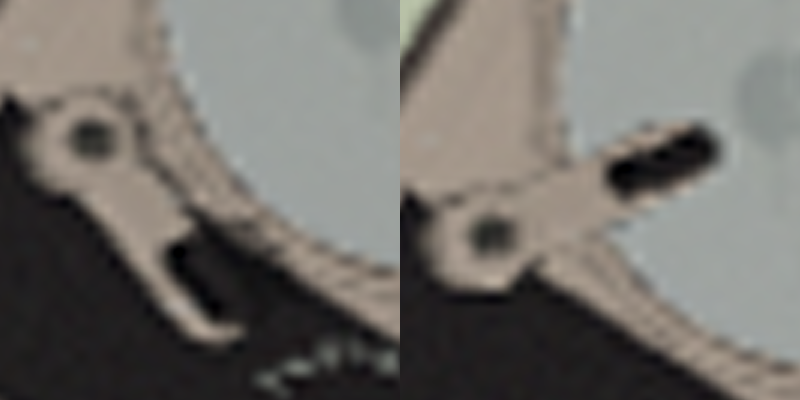

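The arm now points at -65° world. From the pivot, the lid's centre lies at -67°, so the arm aims at the lid's middle and sits on its hard stop: the lid is locked. Next is the knob, going round the front of the mill.

Run:
```python
from h import *
print(tri([160.6,229.7],[181.3,168.8]),tri([169.6,214.9],[198.8,169.6]))
print(onz("scene",[[181.3,168.8],[198.8,169.6]],.0415))
rel((.29,-.14,.245,70))
```

```text
(array([0.44835088, 0.2491082 , 0.0440293 ]), np.float64(7.792474256400984e-06)) (array([0.48824784, 0.22617055, 0.04375314]), np.float64(0.0047208725493391125))
[[0.44909643 0.25253362 0.0415    ]
 [0.49122147 0.22809034 0.0415    ]]
now [ 0.3687 -0.3682  0.2417] [-180.    -0.    35.8] F [ 0.3  0.6 -0.7] w 0.0006 t 5.75
[0.278, -0.925, -0.013] [-0.0, -0.0, -0.38]
```

Call:
{"api": "drive_tool", "payload": {"rows": [0.6,0.278,-0.925,-0.01,0,0,-0.38,0.6,0.278,-0.925,-0.01,0,0,-0.38,0.6,0.278,-0.925,-0.01,0,0,-0.38,0.6,0.278,-0.925,-0.01,0,0,-0.38,0.6,0.278,-0.925,-0.01,0,0,-0.38,0.6,0.278,-0.925,-0.01,0,0,-0.38]}}

```text
time_s: 6.35
ee_pos: [0.2883, -0.1371, 0.2444]
eef_rot: [180.0, -0.0, 70.1]
force: [0.7, -0.8, -0.2]
gripper_width: 0.0439
finger_force: 0.0
```

Run:
```python
from h import *
rel((.33,.10,.22,115))
```

```text
now [ 0.2883 -0.1371  0.2444] [180.   -0.   70.1] F [ 0.7 -0.8 -0.2] w 0.0439 t 6.35
[0.949, -0.167, 0.098] [0.0, -0.0, -0.499]
```

Call:
{"api": "drive_tool", "payload": {"rows": [0.6,0.949,-0.167,0.1,0,0,-0.5,0.6,0.949,-0.167,0.1,0,0,-0.5,0.6,0.949,-0.167,0.1,0,0,-0.5,0.6,0.949,-0.167,0.1,0,0,-0.5,0.6,0.949,-0.167,0.1,0,0,-0.5,0.6,0.949,-0.167,0.1,0,0,-0.5,0.6,0.949,-0.167,0.1,0,0,-0.5]}}

```text
time_s: 7.05
ee_pos: [0.3324, 0.0978, 0.2192]
eef_rot: [-180.0, -0.0, 115.1]
force: [0.8, -0.9, -0.5]
gripper_width: 0.056
finger_force: 0.0
```

Run:
```python
from h import *
rel((.4635,.242,.09,150))
```

```text
now [0.3324 0.0978 0.2192] [-180.    -0.   115.1] F [ 0.8 -0.9 -0.5] w 0.056 t 7.05
[0.299, 0.72, 0.517] [-0.0, -0.0, -0.388]
```

Call:
{"api": "drive_tool", "payload": {"rows": [0.6,0.299,0.72,0.2,0,0,-0.388,0.6,0.299,0.72,0.2,0,0,-0.388,0.6,0.299,0.72,0.2,0,0,-0.388,0.6,0.299,0.72,0.2,0,0,-0.388,0.6,0.299,0.72,0.2,0,0,-0.388,0.6,0.299,0.72,0.517,0,0,-0.388,0.6,0.299,0.72,0.517,0,0,-0.388,0.6,0.299,0.72,0.517,0,0,-0.388]}}

```text
time_s: 7.85
ee_pos: [0.4623, 0.2383, 0.0872]
eef_rot: [-179.7, -0.2, 149.6]
force: [0.3, 0.2, 0.3]
gripper_width: 0.0557
finger_force: 0.0
```

Run:
```python
from h import *
rel((.4635,.242,.0245,150))
S=env.get_image("scene")
cv2.imwrite("pics/z6.png",cv2.resize(S[130:220,140:260],(720,540),interpolation=cv2.INTER_CUBIC))
```

```text
now [0.4623 0.2383 0.0872] [-179.7   -0.2  149.6] F [0.3 0.2 0.3] w 0.0557 t 7.85
[0.002, 0.017, 0.251] [-0.003, -0.002, -0.004]
```

View pics/z6.png

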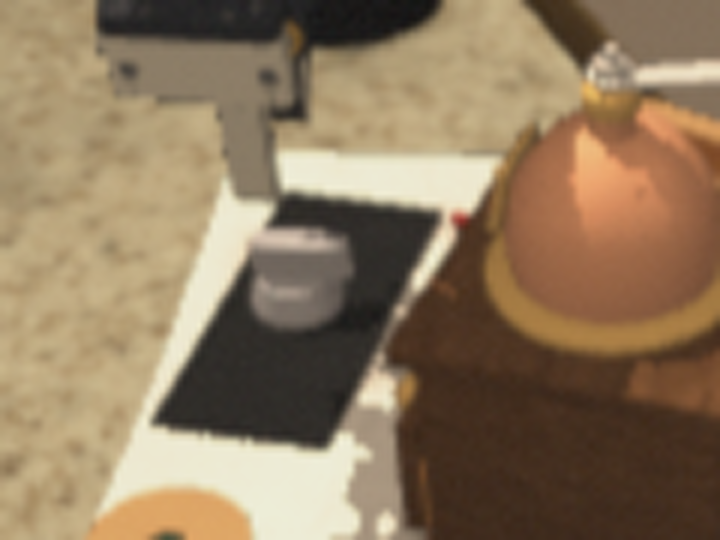

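```bash
cat >> h.py <<'E'
def proj(n,X):
    c=env.camera_info(n); f=192/np.tan(np.radians(c["vfov"]/2)); q=R.from_euler("xyz",c["attitude"],degrees=True).inv().apply(np.atleast_2d(X)-c["xyz"])
    return np.c_[c["cx"]-f*q[:,0]/q[:,2],c["cy"]+f*q[:,1]/q[:,2]]
E
python3 - <<'E'
from h import *
T=np.array([.4623,.2383,.0872]);y=np.array([.5,.866,0]);x=np.array([-.866,.5,0])
for s in(-1,1):
  P=[T+s*y*a+x*b for a in(.028,.0455) for b in(-.0075,.0075)]; print(s,((proj("scene",P)-[140,130])*6).round(0).tolist())
E
```

```text
-1 [[277.0, 197.0], [243.0, 195.0], [268.0, 221.0], [234.0, 219.0]]
1 [[303.0, 125.0], [270.0, 124.0], [310.0, 104.0], [278.0, 102.0]]
```

The finger tip is where predicted, at about (255,195), and the knob top is centred at (300,240). I'll descend and grip.

Call:
{"api": "drive_tool", "payload": {"rows": [0.6,0,0,0.15,0,0,0,0.6,0,0,0.25,0,0,0,0.6,0,0,0.262,0,0,0,0.6,0,0,0.262,0,0,0]}}

```text
time_s: 8.3
ee_pos: [0.4648, 0.2404, 0.0262]
eef_rot: [179.9, 0.1, 149.8]
force: [0.6, -0.2, -0.7]
gripper_width: 0.056
finger_force: 0.0
```

Call:
{"api": "drive_tool", "payload": {"rows": [0,0,0,0,0,0,0,0,0,0,0,0,0,0,0,0,0,0,0,0,0,0,0,0,0,0,0,0,0,0,0,0,0,0,0,0,0,0,0,0,0,0]}}

```text
time_s: 8.9
ee_pos: [0.4638, 0.2406, 0.0247]
eef_rot: [180.0, 0.0, 149.8]
force: [-0.5, -0.5, 1.6]
gripper_width: 0.0136
finger_force: 30.0
```

The grip is good: 13.6 mm wide with 30 N. I'll lift and carry it round the front.

Call:
{"api": "drive_tool", "payload": {"rows": [0,0,0,-0.1,0,0,0,0,0,0,-0.3,0,0,0,0,0,0,-0.5,0,0,0,0,0,0,-0.7,0,0,0,0,0,0,-0.8,0,0,0,0,0,0,-0.8,0,0,0]}}

```text
time_s: 9.5
ee_pos: [0.4651, 0.2411, 0.2281]
eef_rot: [179.7, 0.2, 149.8]
force: [-0.1, 0.7, -1.9]
gripper_width: 0.0134
finger_force: 30.0
```

Run:
```python
from h import *
rel((.315,.09,.225,144))
```

```text
now [0.4651 0.2411 0.2281] [179.7   0.2 149.8] F [-0.1  0.7 -1.9] w 0.0134 t 9.5
[0.215, -0.824, 0.008] [0.003, 0.002, 0.065]
```

Call:
{"api": "drive_tool", "payload": {"rows": [0,0.05,-0.2,0,0,0,0.065,0,0.13,-0.4,0,0,0,0.065,0,0.18,-0.6,0,0,0,0.065,0,0.215,-0.8,0,0,0,0.065,0,0.215,-0.824,0,0,0,0.065,0,0.215,-0.824,0,0,0,0.065]}}

```text
time_s: 10.1
ee_pos: [0.3128, 0.0886, 0.2239]
eef_rot: [-180.0, -0.0, 143.9]
force: [0.8, -0.6, -0.5]
gripper_width: 0.0139
finger_force: 30.0
```

Run:
```python
from h import *
rel((.30,-.12,.225,144))
```

```text
now [0.3128 0.0886 0.2239] [-180.    -0.   143.9] F [ 0.8 -0.6 -0.5] w 0.0139 t 10.1
[-0.451, -0.704, -0.004] [-0.0, -0.0, -0.001]
```

Call:
{"api": "drive_tool", "payload": {"rows": [0,-0.1,-0.2,0,0,0,0,0,-0.22,-0.35,0,0,0,0,0,-0.33,-0.52,0,0,0,0,0,-0.45,-0.7,0,0,0,0,0,-0.45,-0.7,0,0,0,0,0,-0.45,-0.7,0,0,0,0]}}

```text
time_s: 10.7
ee_pos: [0.3027, -0.1198, 0.2241]
eef_rot: [-180.0, -0.1, 143.8]
force: [-0.2, 0.7, -1.2]
gripper_width: 0.0137
finger_force: 30.0
```

Run:
```python
from h import *
rel((.4734,-.257,.16,144))
```

```text
now [ 0.3027 -0.1198  0.2241] [-1.800e+02 -1.000e-01  1.438e+02] F [-0.2  0.7 -1.2] w 0.0137 t 10.7
[-0.876, -0.039, 0.256] [-0.0, -0.001, -0.002]
```

Call:
{"api": "drive_tool", "payload": {"rows": [0,-0.2,-0.01,0,0,0,0,0,-0.4,-0.02,0,0,0,0,0,-0.6,-0.03,0.1,0,0,0,0,-0.8,-0.039,0.2,0,0,0,0,-0.876,-0.039,0.256,0,0,0,0,-0.876,-0.039,0.256,0,0,0,0,-0.876,-0.039,0.256,0,0,0,0,-0.876,-0.039,0.256,0,0,0]}}

```text
time_s: 11.5
ee_pos: [0.4735, -0.2535, 0.1609]
eef_rot: [180.0, -0.0, 144.1]
force: [-0.7, 0.7, -0.7]
gripper_width: 0.0137
finger_force: 30.0
```

Run:
```python
from h import *
rel((.4734,-.257,.135,144))
S=np.mean([env.get_image("scene").astype(float) for _ in range(6)],0).astype(np.float32)
rel((.4734,-.257,.135,144))
np.savez("avg2.npz",S=S)
T=env.get_image("top")
def tile(im,cx,cy,k,w=400,h=450):
    return cv2.warpAffine(im,np.float32([[k,0,w/2-k*cx],[0,k,h/2-k*cy]]),(w,h),flags=cv2.INTER_CUBIC).clip(0,255).astype(np.uint8)
cv2.imwrite("pics/z7.png",np.hstack([tile(S,280,285,10),tile(T,368,215,8)]))
s=env.read_state();p=np.array(s["ee_pos"]); 
print("proj axis at TCP-20.7:",((proj("scene",[p-[0,0,.0207],p-[0,0,.0027],[.4734,-.257,.096]])-[280,285])*10+[200,225]).round(0).tolist())
```

```text
now [ 0.4735 -0.2535  0.1609] [180.   -0.  144.1] F [-0.7  0.7 -0.7] w 0.0137 t 11.5
[-0.008, -0.012, 0.104] [0.0, -0.0, 0.001]
now [ 0.4733 -0.2548  0.1613] [1.80e+02 1.00e-01 1.44e+02] F [-0.  -1.  -1.3] w 0.0134 t 11.8
[-0.005, -0.007, 0.105] [0.0, 0.001, -0.0]
proj axis at TCP-20.7: [[214.0, 191.0], [220.0, 124.0], [207.0, 353.0]]
```

View pics/z7.png

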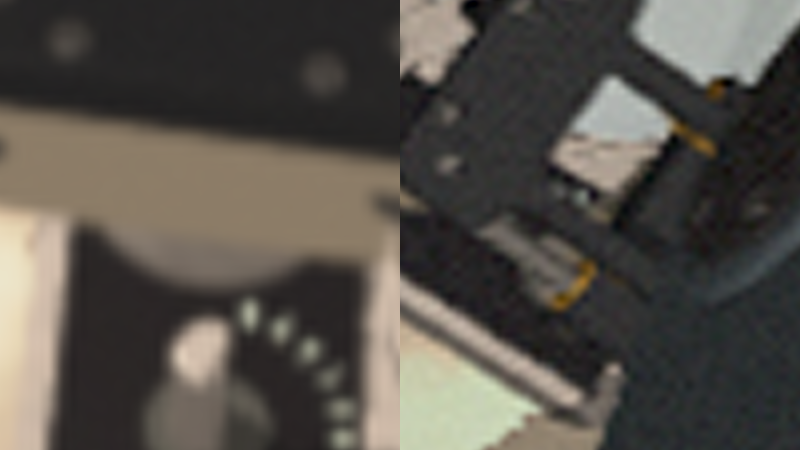

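The scene tile shows the knob skirt's lower rim from (105,230) through (210,290) to (310,262), just above the shaft tip at (205,355) with its flat to the right. I've now used all 10 pictures, so the rest is by numbers. I'll fit the foot rim to a circle in the same camera as the shaft.

Run:
```python
from h import *
from scipy.optimize import least_squares
S=np.load("avg2.npz")["S"].mean(2); k=10
o=cv2.warpAffine(S,np.float32([[k,0,200-k*280],[0,k,225-k*285]]),(400,450),flags=cv2.INTER_LINEAR)
print("profile x=200",o[230:330:8,200].round(0))
pts=[]
for X in range(120,296,4):
    y0=int(232+.12*(X-100)); col=o[y0:330,X]
    g=np.gradient(cv2.GaussianBlur(col.reshape(-1,1),(1,7),0).ravel()); 
    top=col[:8].mean(); thr=(top+38)/2
    j=np.argmax(col<thr); pts.append((X,y0+j,round(top)))
print(pts[::4])
P=np.array(pts,float); u=(P[:,:2]-[200,225])/k+[280,285]
z=.1613-.0207
w=onz("scene",u,z)[:,:2]*1e3
f=lambda c:np.hypot(w[:,0]-c[0],w[:,1]-c[1])-21.5
r=least_squares(f,[473,-256],loss="soft_l1",f_scale=.4); print("foot centre",r.x,"res",f(r.x).round(1)[::3])
r3=least_squares(lambda c:np.hypot(w[:,0]-c[0],w[:,1]-c[1])-c[2],[473,-256,21],loss="soft_l1",f_scale=.4);print(r3.x)
```

```text
profile x=200 [121. 117. 114. 112. 111. 107.  96.  75.  51.  43.  55.  93. 152.]
[(120, np.int64(252), 110), (136, np.int64(262), 119), (152, np.int64(271), 120), (168, np.int64(279), 114), (184, np.int64(283), 113), (200, np.int64(286), 113), (216, np.int64(287), 112), (232, np.int64(287), 112), (248, np.int64(284), 113), (264, np.int64(280), 111), (280, np.int64(275), 108)]
foot centre [ 474.30064163 -252.45991542] res [ 0.2 -0.1 -0.1 -0.1  0.1  0.2  0.   0.1 -0.  -0.  -0.  -0.2 -0.1  0.1
  0.2]
[ 474.56469214 -252.05586228   21.94987698]
```

The rim fit is good (radius 21.95 against 21.5). The relative scene offset, blended with the top-view estimate, gives a target TCP of about (0.4733,-0.2585). I'll move there, lower to just above the tip, and average the readings.

Run:
```python
from h import *
rel((.4733,-.2585,.125,144))
```

```text
now [ 0.4733 -0.2548  0.1611] [180.   0. 144.] F [ 1.1 -0.2 -0.9] w 0.0137 t 11.85
[-0.009, -0.012, 0.144] [0.0, 0.0, -0.0]
```

Call:
{"api": "drive_tool", "payload": {"rows": [0,-0.009,-0.012,0.1,0,0,0,0,-0.009,-0.012,0.144,0,0,0,0,-0.009,-0.012,0.144,0,0,0,0,-0.009,-0.012,0.144,0,0,0]}}

```text
time_s: 12.25
ee_pos: [0.4735, -0.2587, 0.125]
eef_rot: [180.0, -0.0, 144.0]
force: [0.2, 0.0, -1.3]
gripper_width: 0.0137
finger_force: 30.0
```

Call:
{"api": "drive_tool", "payload": {"rows": [0,0,0,0.012,0,0,0,0,0,0,0.02,0,0,0,0,0,0,0.028,0,0,0,0,0,0,0.034,0,0,0,0,0,0,0.034,0,0,0,0,0,0,0.034,0,0,0]}}

```text
time_s: 12.85
ee_pos: [0.4734, -0.2587, 0.1162]
eef_rot: [180.0, 0.0, 144.0]
force: [0.9, 0.5, -0.8]
gripper_width: 0.0137
finger_force: 30.0
```

Call:
{"api": "drive_tool", "payload": {"rows": [0,0,0,0.004,0,0,0,0,0,0,0.008,0,0,0,0,0,0,0.008,0,0,0,0,0,0,0.008,0,0,0]}}

```text
time_s: 13.25
ee_pos: [0.4734, -0.2587, 0.1141]
eef_rot: [180.0, -0.0, 144.0]
force: [-0.1, -1.0, -2.1]
gripper_width: 0.014
finger_force: 30.0
```

Call:
{"api": "drive_tool", "payload": {"rows": [0,0,0,0.004,0,0,0,0,0,0,0.008,0,0,0,0,0,0,0.008,0,0,0,0,0,0,0.008,0,0,0]}}

```text
time_s: 13.65
ee_pos: [0.4734, -0.2587, 0.1121]
eef_rot: [-180.0, -0.0, 144.0]
force: [0.7, 0.1, -1.4]
gripper_width: 0.0139
finger_force: 30.0
```

Call:
{"api": "drive_tool", "payload": {"rows": [0,0,0,0.004,0,0,0,0,0,0,0.008,0,0,0,0,0,0,0.012,0,0,0,0,0,0,0.012,0,0,0,0,0,0,0.012,0,0,0]}}

```text
time_s: 14.15
ee_pos: [0.4734, -0.2587, 0.1091]
eef_rot: [-180.0, -0.0, 144.0]
force: [0.7, -0.7, -1.2]
gripper_width: 0.0135
finger_force: 30.0
```

Call:
{"api": "drive_tool", "payload": {"rows": [0,0,0,0.005,0,0,0,0,0,0,0.01,0,0,0,0,0,0,0.016,0,0,0,0,0,0,0.016,0,0,0,0,0,0,0.016,0,0,0]}}

```text
time_s: 14.65
ee_pos: [0.4734, -0.2587, 0.1051]
eef_rot: [-180.0, -0.0, 144.0]
force: [0.5, 0.3, -1.7]
gripper_width: 0.0139
finger_force: 30.0
```

Call:
{"api": "drive_tool", "payload": {"rows": [0,0,0,0.005,0,0,0,0,0,0,0.01,0,0,0,0,0,0,0.014,0,0,0,0,0,0,0.014,0,0,0,0,0,0,0.014,0,0,0]}}

```text
time_s: 15.15
ee_pos: [0.4734, -0.2587, 0.1017]
eef_rot: [180.0, 0.0, 144.0]
force: [-0.2, 1.1, 0.2]
gripper_width: 0.0138
finger_force: 30.0
```

Contact came at TCP z = 0.1017, exactly the computed home depth. Now I'll press the dial in.

Call:
{"api": "drive_tool", "payload": {"rows": [0,0,0,0.004,0,0,0,0,0,0,0.008,0,0,0,0,0,0,0.012,0,0,0,0,0,0,0.012,0,0,0,0,0,0,0.012,0,0,0]}}

```text
time_s: 15.65
ee_pos: [0.4734, -0.2587, 0.0987]
eef_rot: [180.0, 0.0, 144.0]
force: [-1.0, -0.0, 5.8]
gripper_width: 0.0135
finger_force: 30.0
```

Call:
{"api": "drive_tool", "payload": {"rows": [0,0,0,0.004,0,0,0,0,0,0,0.008,0,0,0,0,0,0,0.013,0,0,0,0,0,0,0.013,0,0,0,0,0,0,0.013,0,0,0]}}

```text
time_s: 16.15
ee_pos: [0.4735, -0.2587, 0.0956]
eef_rot: [180.0, 0.0, 144.0]
force: [-1.6, 0.7, 7.1]
gripper_width: 0.0137
finger_force: 30.0
```

Call:
{"api": "drive_tool", "payload": {"rows": [0,0,0,0.003,0,0,0,0,0,0,0.006,0,0,0,0,0,0,0.006,0,0,0,0,0,0,0.006,0,0,0]}}

```text
time_s: 16.55
ee_pos: [0.4737, -0.2589, 0.0953]
eef_rot: [-180.0, 0.1, 144.0]
force: [-4.8, 2.5, 20.6]
gripper_width: 0.0135
finger_force: 30.0
```

At 20 N the dial is on its stop. It travelled about 6.2 mm past home and the grip held, so I'm handing in.

Run:
```python
from h import *
rel(); print(env.sign_off())
```

```text
now [ 0.4737 -0.2589  0.0953] [-1.80e+02  1.00e-01  1.44e+02] F [-4.8  2.5 20.6] w 0.0135 t 16.55
the job is handed in; nothing more can be done
None
```

The job is handed in at 16.6 s: the latch is swung to its end stop over the lid, and the knob is home on the D-shaft and still held with the dial pressed to its stop. I did not look again at the lid and latch after fitting the knob. The push against the latch's end stop peaked at about 49 N, through the shut fingers.

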